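# Set the lamp timer's thumbwheels and load the preset

### The arm

A 6-joint arm with a two-finger parallel gripper is mounted at the origin on the work surface. World frame = base frame: x ahead of the robot, y to its left, z up, the work surface at z = 0. Lengths are in mm, angles in rad, forces in N, time in s.
With the tool pointing down it reaches from about 350 to 925 mm from the base axis. Payload 6.4 kg.
Tool frame: the origin (TCP) lies on the centre line of the jaws, within the pads' length; the fingertips stand tcp_to_tips ahead of it and the grasp point (between the pads) lies 11 mm behind it (tcp_to_tips is the distance from the TCP to the fingertips, in mm); z points along the fingers, y is the line along which they close (so a half turn about z gives the same grasp; the last joint's range is limited). The gripper opens to 94 mm and grips with 3 to 60 N. Pads are 16 mm wide; open, the fingers measure 119 mm over their backs; the gripper's body (75 mm by 177 mm) begins 78 mm behind the grasp point.
Start: joints at [-1.33, 0.245, 1.558, -0, 1.339, -0.174], TCP at [261.96, -594.887, 182.755] pointing down, gripper open.
Joint ranges: [-3.13, 3.13], [-1.02, 2.26], [0.13, 2.54], [-0.95, 4.09], [0.21, 2.88], [-2.74, 2.74]. Speed limits (rad/s): [2.57, 2.57, 3.14, 3.14, 3.14, 3.14].

### API

Orientations are given as a rotation vector (axis times angle).
In Python, from rig import observe, capture, job_done, boxes_of, regions_of, spot_point, tcp_to_tips gives the robot as it stands.
- The arm moves only by the tool servo_tool, never from a script. Its argument "rows" is a list of rows, each a list of 4 numbers: the shift along the world's x, y, z as a fraction of full scale, then the turn about the world's z as a fraction of full scale. A call has 1 to 12 rows; each row is the pose to reach, as a shift and turn from the pose commanded when the call began; what a row does not reach only later rows make up. Full scale, the value 1, is 0.4 m for a shift and 90 degrees for a turn. A row lasts 1/8 s, in which the tool goes at most 62.5 mm and 10.7 degrees, less where a joint would pass 70% of its speed; a pose out of reach is approached as far as the arm can. A call with a number of a shift or a turn outside -1 to 1 is refused whole. A call with a gripper value outside its range is refused whole. "grip" is the opening, from 0 (shut) to 1 (fully open), set as the call begins (left out, the last holds). The fingers move at their own pace and stop on an object; the grip force is fixed at half the most. Time passes only in rows, so rows that repeat a pose let the fingers close. It gives the time, the measured TCP pose, the force, the opening and the grip force at its end, in the units of the state.
- observe(): the state, without advancing time (a new reading comes with each control period).
- capture(name): name is "scene" or "top"; returns a dict with "pixels" (480x640x3 uint8, blue, green, red), "mtx" (3x3 intrinsics, pixels), "dist" ([k1, k2, p1, p2, k3] as OpenCV has them; the pictures are not rectified), "R" (3x3) and "t" (3): a world point X has camera coordinates R X + t. Camera axes: x right, y down, z forward; pixel columns grow to the right and rows downward; lengths in mm; the calibration is good to about 2 mm. A picture is of the moment at which its call begins. There is no depth.
- job_done(): hands the job in; it is judged then, once.
Trained networks look in a picture, given as the dict that the camera call returned (one of the last four; its "shot" number tells which), for a name from the list of things; names that differ only in an ending like _2 or _b are one class to them, and where a whole thing is asked for, a point or a joint stands for the part that bears it (a point fixed in the world has none). Each returns a list of dicts, best first, with "conf" (0 to 1); they miss things now and then, are a little off and sometimes report something else, mostly with a low value. They report only what shows in the picture. A call takes as long as a camera call.
- boxes_of(picture, target): "box" ([left, top, right, bottom] in pixels, round what is visible of it).
- regions_of(picture, target): "pixels" (480x640 bool, what is visible of it) and "box" ([left, top, right, bottom] in pixels, round what is visible of it).
- spot_point(picture, target): "point" ([row, column] in pixels: a listed point, or the origin of a listed thing).
The state is a dict: "t": time; "joints": joint angles; "qvel": joint speeds; "joint_torque": joint torques, N m; "ee_pos": TCP position; "orientation": TCP orientation; "ft_force": force on the tool from outside, world axes, zero at the start; "wrist_torque": the same for the moment, N m; "opening": finger opening in mm; "finger_force": force on a finger pad.
Only numpy, scipy, OpenCV 4.12 (cv2) and the standard library are available. Lean on these libraries where they do the work, as an engineer would, in place of code of your own. Each camera call takes 0.05 s, during which the arm holds its last target. There are 200 camera calls.

### The job

Set the lamp timer's three thumbwheels, from the operator's left to right, to 4 - 7 - 2, each digit centred on top, and then press its load button fully down and let it come back up. Be gentle: never push on the timer with more than 25 N, do not press the button before the code is right, and leave the bottle, the tube rack and the slide box where they are.

Things in the scene. Friction and masses are not known exactly. Their poses are not given: they have to be found in the camera images.
- console: Lamp timer fixed to the bench on screw feet that raise it 0 to 12 mm: grey box 150 x 220 mm. Origin: centre of its foot plane, 72 mm below its flat top. x points away from its operator (robot side), y to the operator's left; yaw within 0.35 rad. Three thumbwheels stand half out of its top at y = +68 (left), +28 (middle), -12 mm (right), axles along y at x = 0, z = 66 mm; load button at y = -75 mm. Push no part of it with more than 25 N, not even on touching.
- left_top (a point): Highest point of the left wheel (farthest from the button), mid-width, 26 mm above the timer's flat top. Smooth plastic disc, radius 32, width 20 mm, axle 32 mm below this point, 20 mm gap to its neighbour. No teeth, no give: it is turned by the friction (coefficient 0.6 or more) of a fingertip laid on its rim with 5 to 12 N and drawn along the timer's x. Two shut fingertips: set side by side across the rim, else it wedges them apart.
- middle_top (a point): Highest point of the middle wheel, mid-width, 26 mm above the timer's flat top. Smooth plastic disc, radius 32, width 20 mm, axle 32 mm below this point, 20 mm gap to its neighbour. No teeth, no give: it is turned by the friction (coefficient 0.6 or more) of a fingertip laid on its rim with 5 to 12 N and drawn along the timer's x. Two shut fingertips: set side by side across the rim, else it wedges them apart.
- right_top (a point): Highest point of the right wheel (nearest the button), mid-width, 26 mm above the timer's flat top. Smooth plastic disc, radius 32, width 20 mm, axle 32 mm below this point, 20 mm gap to its neighbour. No teeth, no give: it is turned by the friction (coefficient 0.6 or more) of a fingertip laid on its rim with 5 to 12 N and drawn along the timer's x. Two shut fingertips: set side by side across the rim, else it wedges them apart.
- wheel_left (a joint): Angle (rad) of the left wheel (farthest from the button) = digit x 0.6283; digits 0 to 9 lie 20.1 mm of rim apart, with stops just past 0 and 9. No clicks: a friction brake (about 2 N at the rim) holds the wheel wherever it is left, so the digit must be brought to the middle. The digit is the number of black pips centred on the very top (0 blank; grey lines part digits). Drawing the top away from the operator (timer's +x) raises it.
- wheel_middle (a joint): Angle (rad) of the middle wheel = digit x 0.6283; digits 0 to 9 lie 20.1 mm of rim apart, with stops just past 0 and 9. No clicks: a friction brake (about 2 N at the rim) holds the wheel wherever it is left, so the digit must be brought to the middle. The digit is the number of black pips centred on the very top (0 blank; grey lines part digits). Drawing the top away from the operator (timer's +x) raises it.
- wheel_right (a joint): Angle (rad) of the right wheel (nearest the button) = digit x 0.6283; digits 0 to 9 lie 20.1 mm of rim apart, with stops just past 0 and 9. No clicks: a friction brake (about 2 N at the rim) holds the wheel wherever it is left, so the digit must be brought to the middle. The digit is the number of black pips centred on the very top (0 blank; grey lines part digits). Drawing the top away from the operator (timer's +x) raises it.
- load_top (a point): Centre of the top of the load button at rest: a round grey plastic cap 28 mm across in a black housing on the top of the timer, beyond the right wheel; it is pressed straight down.
- load (a joint): How far the load button is pressed (m): 0 up, 0.006 fully down at a 5 N spring force, springs back when let go; its bottom stop is hard. Counts as pressed beyond 0.0045.
- reagent: Bystander: glass reagent bottle with a blue cap, 60 mm across and 130 mm tall; origin at the centre of its underside.
- tube_rack: Bystander: empty white plastic tube rack, 70 x 150 x 60 mm; origin at the centre of its underside.
- slide_box: Bystander: shut wooden slide box, 86 x 101 x 34 mm; origin at the centre of its underside.

How it is judged (in metres and radians):
On the way, in this order (a step that is already met when the one before it is completed fails the run):
1. the wheels show 4 - 7 - 2, each digit centred on top (value of joint wheel_left between 2.3633 and 2.6633 rad and value of joint wheel_middle between 4.2482 and 4.5482 rad and value of joint wheel_right between 1.1066 and 1.4066 rad and velocity of joint wheel_left between -0.1 and 0.1 rad/s and velocity of joint wheel_middle between -0.1 and 0.1 rad/s and velocity of joint wheel_right between -0.1 and 0.1 rad/s), for 0.2 s.
2. the load button is pressed fully down with the code set (value of joint wheel_left between 2.3633 and 2.6633 rad and value of joint wheel_middle between 4.2482 and 4.5482 rad and value of joint wheel_right between 1.1066 and 1.4066 rad and value of joint load above 0.0045 m), for 0.05 s.
At the end, for the whole second after the job is handed in: All three wheels rest within 0.15 rad (a quarter of the spacing) of their digits 4, 7 and 2 (left, middle, right) and the load button is back up (less than 1.5 mm down) (all of step 1 and value of joint load below 0.0015 m); the robot touches nothing.
It fails at once if the timer is pushed with more than 25 N (contact force between any of the fingers, the arm and console above 25 N).
It fails at once if the button is pressed before the code is right (value of joint load above 0.003 m and not (value of joint wheel_left between 2.3633 and 2.6633 rad and value of joint wheel_middle between 4.2482 and 4.5482 rad and value of joint wheel_right between 1.1066 and 1.4066 rad)).
It fails at once if a bystander is shoved or tipped (distance of any of reagent, tube_rack, slide_box from where it was at the start of the episode above 0.015 m or angle between any of reagent, tube_rack, slide_box's own z axis and vertical above 0.25 rad).
It also fails if it takes over 72 s, if anything falls off the work surface, if the arm or the gripper's body presses on something with over 40 N, if the wrist force passes 120 N, or if a joint passes its speed limit or range.

## Working session

There is one attempt and no reset: what is moved stays moved. The work goes in short steps, Python scripts to look and compute and a tool call to move; the robot and the scene stay as the last step left them, time stands still between calls to the robot, and variables do not carry over. Pictures are saved under pics/ and viewed, at most 10 in all, crops included, and the job is handed in when it is done.

Besides the shell and the picture viewer there is one more tool, called as a command line: name --pt "numbers of a row" for each row, then --argument value for the rest. servo_tool: Moves the arm, as the interface text tells. Shift numbers are shares of 0.4 m and turn numbers shares of 90 degrees, none past 1 either way. Its arguments: {"type":"object","properties":{"rows":{"type":"array"},"grip":{"type":"number"}},"required":["rows"]}

```bash
mkdir -p pics; cat > h.py <<'E'
import numpy as np, cv2
from rig import *
def ray(c,rc):
    p=cv2.undistortPoints(np.array([[[rc[1],rc[0]]]],float),np.array(c["mtx"]),np.array(c["dist"]))[0,0]
    R=np.array(c["R"]);t=np.array(c["t"]).ravel()
    o=-R.T@t; d=R.T@np.array([p[0],p[1],1]); return o,d/np.linalg.norm(d)
def tri(rs):
    A=0;b=0
    for o,d in rs:
        P=np.eye(3)-np.outer(d,d);A=A+P;b=b+P@o
    X=np.linalg.solve(A,b); return X,[round(float(np.linalg.norm((np.eye(3)-np.outer(d,d))@(X-o))),1) for o,d in rs]
def onz(r,z): o,d=r; return o+d*(z-o[2])/d[2]
def proj(c,X):
    R=np.array(c["R"]);t=np.array(c["t"],float)
    return cv2.projectPoints(np.array(X,float).reshape(-1,1,3),cv2.Rodrigues(R)[0],t,np.array(c["mtx"]),np.array(c["dist"]))[0].reshape(-1,2)
E
python3 - <<'E'
from h import *
np.set_printoptions(precision=1,suppress=True)
s=capture("scene");t=capture("top")
cv2.imwrite("pics/a.png",s["pixels"]);cv2.imwrite("pics/b.png",t["pixels"])
print(tcp_to_tips() if callable(tcp_to_tips) else tcp_to_tips); print(observe())
for c in(s,t): print(-np.array(c["R"]).T@np.array(c["t"]).ravel())
for n in["left_top","middle_top","right_top","load_top","console","reagent","tube_rack","slide_box"]:
    a=spot_point(s,n);b=spot_point(t,n)
    for x in (a,b): print(n,[(np.array(q["point"]),round(q["conf"],2)) for q in x[:2]])
    if a and b: print(*tri([ray(s,a[0]["point"]),ray(t,b[0]["point"])]))
E
```

```text
8.0
{'t': 0.1, 'joints': array([-1.3,  0.2,  1.6,  0. ,  1.3, -0.2]), 'qvel': array([ 0., -0., -0.,  0., -0.,  0.]), 'joint_torque': array([ -0. , -41.7, -31.6,   0.1,   0. ,  -0. ]), 'ee_pos': array([ 261.8, -594.3,  181.8]), 'orientation': array([-3.1, -0.6,  0. ]), 'ft_force': array([-0.5, -0.4,  0.9]), 'wrist_torque': array([ 0., -0.,  0.]), 'finger_force': 0.0, 'opening': 93.98936347857668}
[1565.1  406.7  751.4]
[ 507.7  -31.1 1233.3]
left_top [(array([241.9, 376.9]), 0.85)]
left_top [(array([235.2, 259.8]), 0.79), (array([250.6, 186.6]), 0.64)]
[609.5 129.1 104.4] [0.1, 0.1]
middle_top [(array([236.7, 363. ]), 0.76)]
middle_top [(array([244.5, 277.4]), 0.9)]
[591.   92.2  96.7] [0.4, 0.4]
right_top [(array([225. , 348.6]), 0.64)]
right_top [(array([250.4, 293.8]), 0.88)]
[578.6  55.1 109.7] [1.7, 1.7]
load_top [(array([220.4, 329.7]), 0.4)]
load_top [(array([256.5, 320.8]), 0.69)]
[565.9   2.  100.9] [1.6, 1.6]
console [(array([263.4, 352.2]), 0.92)]
console [(array([254.4, 297.9]), 0.97)]
[573.9  59.8   5.6] [4.7, 4.7]
reagent [(array([291. , 462.3]), 0.96), (array([234.5, 194.7]), 0.63)]
reagent [(array([251.5, 186.9]), 0.91)]
[577.5 313.1   9.4] [5.3, 5.3]
tube_rack [(array([232.6, 195.5]), 0.76)]
tube_rack [(array([236.8, 472.1]), 0.67)]
[ 618.4 -334.3   10.7] [3.3, 3.3]
slide_box [(array([307.8, 334.6]), 0.61), (array([292.1, 462.8]), 0.53)]
slide_box [(array([188.5, 292. ]), 0.61)]
[726.3  78.   -2.9] [6.0, 6.0]
```

View pics/a.png

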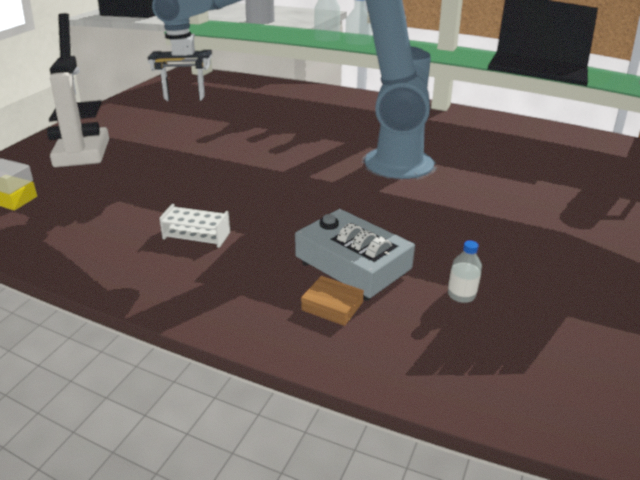

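View pics/b.png

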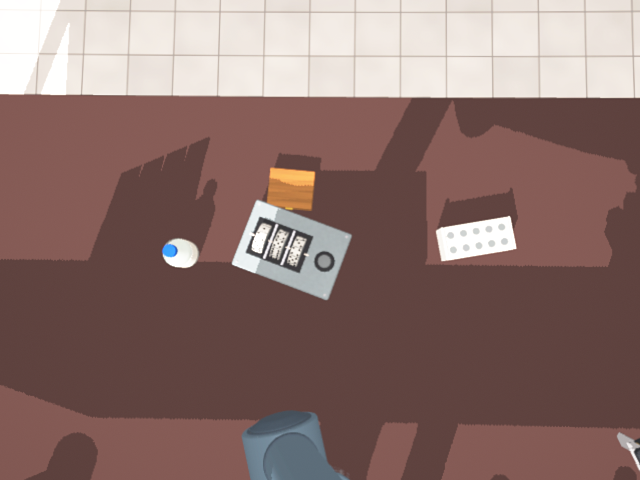

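The scene view shows the timer at about (355,250) with the slide box beside it at (333,300). In the top view the timer is at (292,250), the wheels at (261,238), (279,243) and (297,250), and the button at (324,261). Next I'll fit the pose and rectify the wheel view.

```bash
cat >> h.py <<'E'
from scipy.optimize import least_squares
def world(p,P):
    x,y,h,a=p; P=np.atleast_2d(P).astype(float); c,s=np.cos(a),np.sin(a)
    return np.c_[x+c*P[:,0]-s*P[:,1],y+s*P[:,0]+c*P[:,1],h+P[:,2]]
def wheel(c,p,y,k=6):
    # unrolled wheel: rows = arc mm from top (up=+x), cols = y
    A,Y=np.meshgrid(np.arange(30,-30,-1/k),np.arange(12,-12,-1/k),indexing="ij")
    th=A/32; P=np.stack([32*np.sin(th),y+Y,66+32*np.cos(th)],-1).reshape(-1,3)
    uv=proj(c,world(p,P)).reshape(A.shape+(2,)).astype(np.float32)
    return cv2.remap(c["pixels"],uv,None,cv2.INTER_CUBIC)
def wheels(c,p):
    im=[]
    for y in(68,28,-12):
        w=wheel(c,p,y); cv2.line(w,(0,180),(20,180),(0,0,255),1); im+=[w,np.zeros((360,20,3),np.uint8)]
    return np.hstack(im)
E
python3 - <<'E'
from h import *
np.set_printoptions(precision=2,suppress=True)
L={"left_top":[0,68,98],"middle_top":[0,28,98],"right_top":[0,-12,98]}
s=capture("scene");t=capture("top")
obs=[]
for c in(s,t):
    for n,P in L.items():
        a=spot_point(c,n)
        if a: obs.append((c,P,np.array(a[0]["point"])[::-1],n))
mt=regions_of(t,"console")[0]["pixels"].astype(np.uint8)
ms=regions_of(s,"console")[0]["pixels"].astype(np.uint8)
from cv2 import convexHull
box=[[a,b,z] for a in(-75,75) for b in(-110,110) for z in(5,72)]
def sil(c,m,p):
    # silhouette residual: extents in several directions
    ys,xs=np.nonzero(m); Q=np.c_[xs,ys]; U=proj(c,world(p,box)); r=[]
    for k in np.arange(0,2*np.pi,np.pi/12):
        d=np.array([np.cos(k),np.sin(k)]); r.append((U@d).max()-(Q@d).max()-.3)
    return r
def f(p): return np.r_[np.concatenate([(proj(c,world(p,P))[0]-q) for c,P,q,n in obs]),sil(t,mt,p),sil(s,ms,p),(p[2]-6)/5]
r=least_squares(f,[585,60,6,-.3],loss="soft_l1",x_scale=[10,10,5,.1]);p=r.x
print(p,f(p).reshape(-1)[:12],f(p)[12:36],f(p)[36:])
np.save("p.npy",p)
im=cv2.resize(t["pixels"][190:310,220:365],None,fx=4,fy=4,interpolation=cv2.INTER_CUBIC)
for P in [*L.values(),[0,-75,72],*[b for b in box if b[2]==72]]:
    u=(proj(t,world(p,P))[0]-[220,190])*4+1.5; cv2.drawMarker(im,tuple(int(v) for v in u),(0,0,255),0,8)
o=wheels(t,p); o2=wheels(s,p)
can=np.zeros((600,800,3),np.uint8); can[:480,:580]=im; 
can=np.zeros((600,800,3),np.uint8); can[:300,:362]=cv2.resize(im,(362,300));can[:360,370:370+o.shape[1]][:, :430]=o[:, :430]
can[300:600,:360]=cv2.resize(o2,(360,300)); cv2.imwrite("pics/c.png",can)
E
```

```text
[581.86  65.36   6.34  -0.36] [-0.67 -0.99  0.8  -1.15  1.79 -0.43 -0.99  0.03  0.1   0.78  1.64  3.44] [1.18 0.7  0.15 1.28 1.58 1.75 1.77 1.14 0.85 2.04 2.33 2.45 2.38 1.09
 0.62 1.69 1.89 1.94 1.84 1.01 0.26 1.2  1.3  1.29] [ 0.24  0.21  1.28  1.53  0.15  0.29  0.25 -0.35 -1.63  1.07  2.57  2.46
  0.54  0.83  0.9   0.45 -0.79 -0.73 -0.32 -1.2  -1.78 -0.75 -0.42 -0.08
  0.07]
```

View pics/c.png

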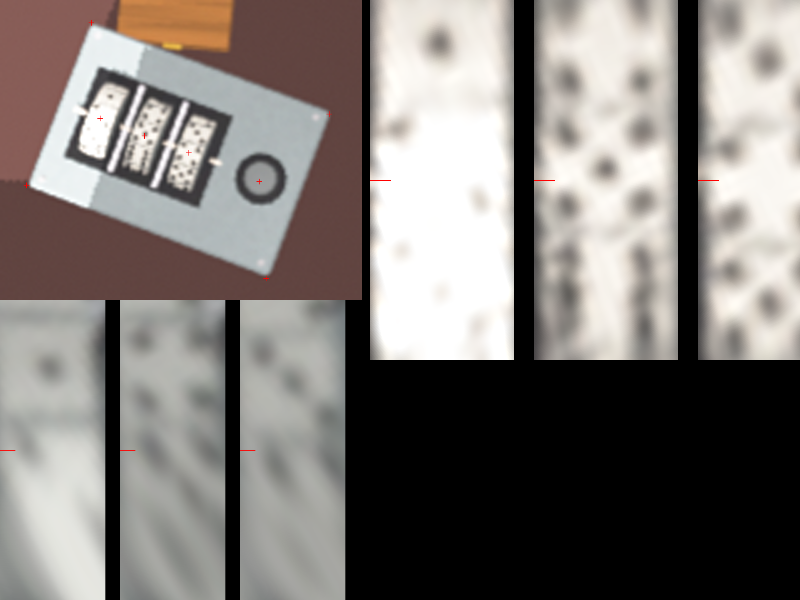

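Wheel readings from the top view:

| Wheel | Top pips (unrolled row, centre row 180) | Reading | Travel needed |
|---|---|---|---|
| Left | "2", centred near row 164 | ≈2.13 | about +37.5 mm |
| Middle | "5", centred near row 167 | ≈5.1 | about +38 mm |
| Right | "4", centred near row 182 | ≈4.0 | about −40 mm |

Next I'll work out the move numbers.

```bash
python3 - <<'E'
from h import *
np.set_printoptions(precision=2,suppress=True)
p=np.load("p.npy");o=observe()
R=cv2.Rodrigues(np.array(o["orientation"]))[0];a=np.arctan2(R[1,1],R[0,1])
w=p[3]+np.pi/2; d=(w-a+np.pi/2)%np.pi-np.pi/2
print("tool y ang",a,"turn",d,"frac",d/(np.pi/2),o["ee_pos"],o["joints"])
for n,y in(("L",68),("M",28),("R",-12),("B",-75)):
  for x in(-10,0,10): X=world(p,[x,y,98])[0]; print(n,x,X)
print("xdir",np.cos(p[3]),np.sin(p[3]))
E
```

```text
tool y ang -1.1560018715996967 turn -0.7710370744255508 frac -0.49085744680776006 [ 261.95 -594.9   182.78] [-1.33  0.25  1.56 -0.    1.34 -0.17]
L -10 [596.2  132.58 104.34]
L 0 [605.58 129.09 104.34]
L 10 [614.95 125.6  104.34]
M -10 [582.25  95.09 104.34]
M 0 [591.63  91.6  104.34]
M 10 [601.    88.11 104.34]
R -10 [568.3   57.6  104.34]
R 0 [577.68  54.11 104.34]
R 10 [587.05  50.62 104.34]
B -10 [546.33  -1.45 104.34]
B 0 [555.7   -4.93 104.34]
B 10 [565.08  -8.42 104.34]
xdir 0.9372138425473031 -0.3487552341366635
```

servo_tool --grip 0 --pt "0.55 0.86 0.05 1" --pt "0.55 0.86 0.05 1" --pt "0.55 0.86 0.05 1" --pt "0.55 0.86 0.05 1" --pt "0.55 0.86 0.05 1" --pt "0.55 0.86 0.05 1" --pt "0.55 0.86 0.05 1" --pt "0.55 0.86 0.05 1" --pt "0.55 0.86 0.05 1" --pt "0.55 0.86 0.05 1"

```text
t: 2.65
ee_pos: [482.0, -250.8, 202.9]
orientation: [1.717, 2.631, -0.0]
ft_force: [-0.2, -0.5, 0.3]
opening: 0.4
finger_force: 0.0
```

servo_tool --pt "0.2855 0.9588 0 0.513" --pt "0.2855 0.9588 0 0.513" --pt "0.2855 0.9588 0 0.513" --pt "0.2855 0.9588 0 0.513" --pt "0.2855 0.9588 0 0.513" --pt "0.2855 0.9588 0 0.513" --pt "0.2855 0.9588 0 0.513" --pt "0.2855 0.9588 -0.1 0.513" --pt "0.2855 0.9588 -0.182 0.513" --pt "0.2855 0.9588 -0.182 0.513" --pt "0.2855 0.9588 -0.182 0.513"

```text
t: 4.03
ee_pos: [597.1, 132.5, 131.5]
orientation: [0.548, 3.091, 0.001]
ft_force: [-0.1, -0.2, 0.3]
opening: 0.4
finger_force: 0.0
```

```bash
python3 - <<'E'
from h import *
o=observe();R=cv2.Rodrigues(np.array(o["orientation"]))[0];print(o["ee_pos"],o["ft_force"],o["joints"],np.arctan2(R[1,1],R[0,1])-np.pi/2, R[:,2])
s=capture("scene");c=s["pixels"][170:310,280:430];cv2.imwrite("pics/d.png",cv2.resize(c,None,fx=4,fy=4,interpolation=cv2.INTER_CUBIC))
E
```

```text
[597.11595368 132.4662866  131.4747377 ] [-0.07386978 -0.2250142   0.34032518] [ 3.31392558e-02  2.05148940e-01  1.70213038e+00  3.22133054e-05
  1.23228855e+00 -1.18656872e+00] -0.3510982787223136 [ 2.02265802e-03  9.74558630e-05 -9.99997950e-01]
```

View pics/d.png

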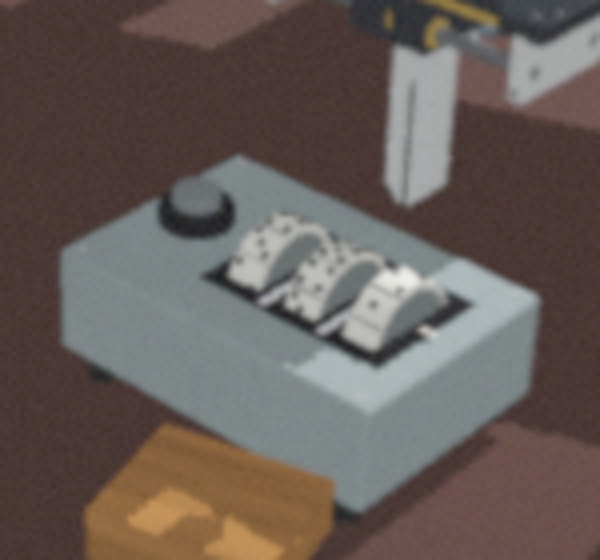

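Scene view: the shut fingers stand above and just behind the left wheel (crop 400,300), and the button is at (197,205). Descending gently.

servo_tool --pt "0 0 -0.01 0" --pt "0 0 -0.02 0" --pt "0 0 -0.03 0" --pt "0 0 -0.035 0" --pt "0 0 -0.0375 0" --pt "0 0 -0.04 0" --pt "0 0 -0.04 0"

```text
t: 4.95
ee_pos: [596.2, 132.7, 113.9]
orientation: [-0.547, -3.094, -0.0]
ft_force: [0.9, 0.0, 0.6]
opening: 0.7
finger_force: 0.0
```

servo_tool --pt "0 0 -0.00125 0" --pt "0 0 -0.0025 0" --pt "0 0 -0.0025 0"

```text
t: 5.32
ee_pos: [596.2, 132.6, 113.0]
orientation: [-0.547, -3.094, 0.0]
ft_force: [-0.6, 0.3, -0.7]
opening: 0.5
finger_force: 0.0
```

servo_tool --pt "0 0 -0.00125 0" --pt "0 0 -0.0025 0" --pt "0 0 -0.0025 0"

```text
t: 5.7
ee_pos: [596.1, 132.6, 111.9]
orientation: [-0.547, -3.093, 0.0]
ft_force: [0.3, -1.1, -0.4]
opening: 0.7
finger_force: 0.0
```

servo_tool --pt "0 0 -0.00125 0" --pt "0 0 -0.0025 0" --pt "0 0 -0.0025 0"

```text
t: 6.08
ee_pos: [596.1, 132.7, 110.9]
orientation: [-0.547, -3.093, 0.0]
ft_force: [0.2, 0.5, -0.1]
opening: 0.1
finger_force: 0.0
```

servo_tool --pt "0 0 -0.00125 0" --pt "0 0 -0.0025 0" --pt "0 0 -0.0025 0"

```text
t: 6.45
ee_pos: [596.1, 132.6, 109.9]
orientation: [-0.547, -3.093, 0.0]
ft_force: [0.3, 0.5, -0.8]
opening: 0.7
finger_force: 0.0
```

servo_tool --pt "0 0 -0.00125 0" --pt "0 0 -0.0025 0" --pt "0 0 -0.0025 0"

```text
t: 6.82
ee_pos: [596.1, 132.6, 108.9]
orientation: [-0.547, -3.093, 0.0]
ft_force: [0.1, -0.3, -1.0]
opening: 0.5
finger_force: 0.0
```

servo_tool --pt "0 0 -0.00125 0" --pt "0 0 -0.0025 0" --pt "0 0 -0.0025 0"

```text
t: 7.2
ee_pos: [596.1, 132.6, 107.9]
orientation: [-0.547, -3.093, 0.0]
ft_force: [-0.0, -0.9, 0.1]
opening: 0.7
finger_force: 0.0
```

servo_tool --pt "0 0 -0.00125 0" --pt "0 0 -0.0025 0" --pt "0 0 -0.0025 0"

```text
t: 7.58
ee_pos: [596.1, 132.6, 106.9]
orientation: [-0.547, -3.093, -0.0]
ft_force: [0.6, 0.5, -0.4]
opening: 0.4
finger_force: 0.0
```

servo_tool --pt "0 0 -0.00125 0" --pt "0 0 -0.0025 0" --pt "0 0 -0.0025 0"

```text
t: 7.95
ee_pos: [596.1, 132.6, 105.9]
orientation: [-0.547, -3.094, 0.0]
ft_force: [0.1, -0.1, -0.1]
opening: 0.6
finger_force: 0.0
```

```bash
python3 - <<'E'
from h import *
p=np.load("p.npy");s=capture("scene");t=capture("top")
def mk(c,x0,y0,w,h,k,Ps,cols):
    im=cv2.resize(c["pixels"][y0:y0+h,x0:x0+w],None,fx=k,fy=k,interpolation=cv2.INTER_CUBIC)
    for P,col in zip(Ps,cols):
        u=(proj(c,P)[0]-[x0,y0])*k+k/2-.5; cv2.drawMarker(im,tuple(int(v) for v in u),col,0,10)
    return im
e=observe()["ee_pos"]; tip=e-[0,0,8]
Ps=[tip,*world(p,[[0,68,98],[0,28,98],[0,-12,98],[-75,110,72],[75,110,72],[75,-110,72],[-75,-110,72],[0,-75,72]])]
cols=[(0,255,0)]+[(0,0,255)]*8
a=mk(s,310,200,100,100,6,Ps,cols); cv2.imwrite("pics/e.png",a); b=mk(t,225,190,133,100,6,Ps,cols); cv2.imwrite("pics/f.png",b)
E
```

```text
(no output)
```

View pics/e.png

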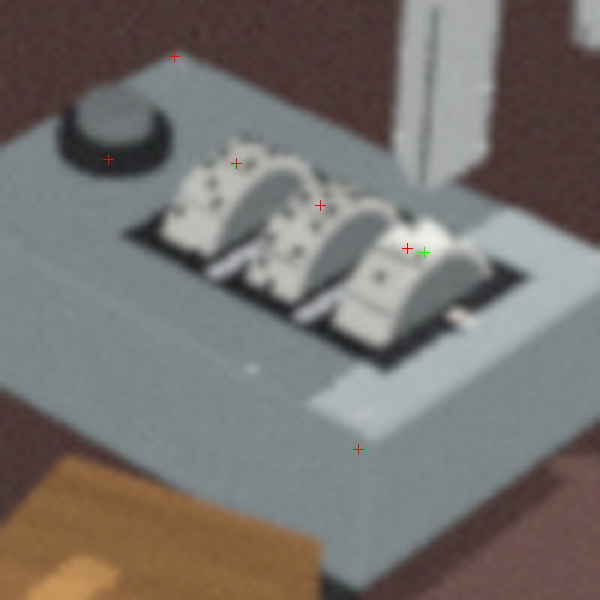

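```bash
python3 - <<'E'
from h import *
print(tcp_to_tips() if callable(tcp_to_tips) else tcp_to_tips)
s=capture("scene");o=observe();e=o["ee_pos"];print(o)
for z in (-8,0,10,20,30): print(z,proj(s,e+[0,0,z])[0])
print("seen",[310+425/6,200+190/6])
E
```

```text
8.0
{'t': 8.1, 'joints': array([ 3.34866278e-02,  2.33227507e-01,  1.71913722e+00, -5.23589459e-05,
        1.18921160e+00, -1.18710215e+00]), 'qvel': array([ 1.54127327e-03,  4.70543991e-04, -1.84392252e-03,  3.09916584e-05,
        7.32804337e-04,  4.65024703e-04]), 'joint_torque': array([-8.46401581e-04, -3.89848709e+01, -2.93720680e+01,  1.19178326e-02,
        7.54888519e-02,  7.02767380e-06]), 'ee_pos': array([596.1642784 , 132.61943939, 105.95235375]), 'orientation': array([ 5.47263180e-01,  3.09353258e+00, -6.93648877e-05]), 'ft_force': array([1.04077707, 0.50190586, 0.83651353]), 'wrist_torque': array([ 0.04470007, -0.1353798 , -0.00494268]), 'finger_force': 0.0, 'opening': 0.15193093072589603}
-8 [380.32841418 241.70668254]
0 [380.59745978 238.53454593]
10 [380.93542602 234.53667992]
20 [381.27522672 230.50221366]
30 [381.61685095 226.43085792]
seen [380.8333333333333, 231.66666666666666]
```

View pics/f.png

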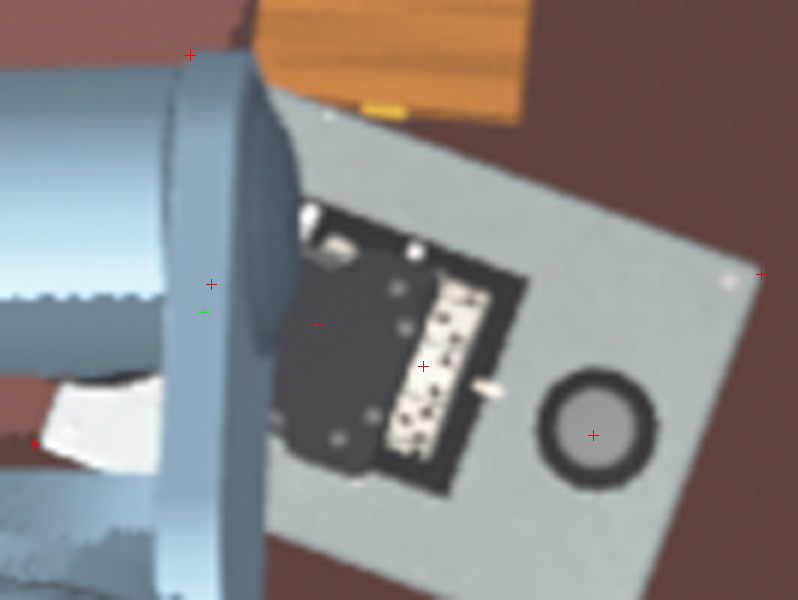

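The tips appear about 10 px higher in the scene view (381,232) than the kinematics predict, so I'm checking that against the first pictures.

```bash
python3 - <<'E'
from h import *
np.set_printoptions(precision=1,suppress=True)
s=capture("scene")
e=np.array([261.95,-594.9,182.8]);a=-1.156;u=np.array([np.cos(a),np.sin(a),0]);v=np.array([-np.sin(a),np.cos(a),0])
for sg in(-1,1):
  for k in (47,59):
    for w in(-8,8): print(sg,k,w,proj(s,e+u*sg*k+v*w-[0,0,8])[0],proj(s,e+u*sg*k+v*w+[0,0,17])[0])
im=cv2.imread("pics/a.png")[40:110,130:230]
# current fingers too
cur=s["pixels"][190:260,350:450]
e=observe()["ee_pos"];a=-.351+np.pi/2;u=np.array([np.cos(a),np.sin(a),0]);v=np.array([-np.sin(a),np.cos(a),0])
out=[]
b=cv2.resize(cur,None,fx=6,fy=6,interpolation=cv2.INTER_CUBIC)
for z,col in((-8,(0,255,0)),(17,(0,0,255))):
  P=[e+u*i*12.5+v*j*8+[0,0,z] for i,j in((-1,-1),(1,-1),(1,1),(-1,1))]
  q=((proj(s,P)-[350,190]+.5)*6).astype(np.int32); cv2.polylines(b,[q],True,col,1)
a_=cv2.resize(im,None,fx=2,fy=2,interpolation=cv2.INTER_CUBIC)
can=np.zeros((420,800,3),np.uint8);can[:,:600]=b;can[:140,600:]=a_
cv2.imwrite("pics/g.png",can)
E
```

```text
-1 47 -8 [200.4 107.5] [199.6  99.5]
-1 47 8 [199.4 109.3] [198.6 101.3]
-1 59 -8 [204.3 107.4] [203.6  99.5]
-1 59 8 [203.4 109.3] [202.6 101.3]
1 47 -8 [169.7 107.9] [168.7  99.9]
1 47 8 [168.4 109.7] [167.5 101.7]
1 59 -8 [165.8 107.9] [164.8 100. ]
1 59 8 [164.5 109.8] [163.5 101.8]
```

View pics/g.png

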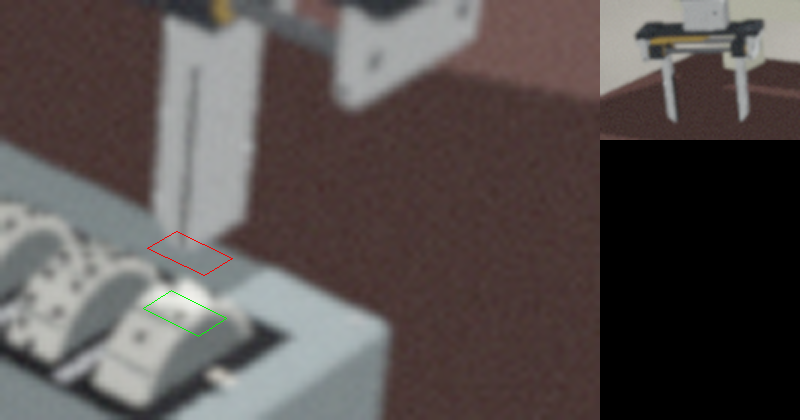

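The shut tips form a V with its point at the seam, at crop (185,245), or (381,231) in the full picture. That is well above the green prediction, so the tips are roughly 20 mm higher than stated. I'll refit the timer from the clear corners and wheel centres read off the pictures.

```bash
python3 - <<'E'
from h import *
np.set_printoptions(precision=2,suppress=True)
s=capture("scene");t=capture("top")
k=362/580*4
T=lambda x,y:(220+x/k-.4,190+y/2.5-.4)
obs=[(t,[0,68,98],T(104,122)),(t,[0,28,98],T(150,135)),(t,[0,-12,98],T(193,153)),
 (t,[75,110,72],T(92,26)),(t,[75,-110,72],T(328,112)),(t,[-75,-110,72],T(265,274)),(t,[-75,110,72],T(31,184)),
 (s,[75,110,72],(372.5,273)),(s,[-75,-110,72],(340,208)),(s,[-75,110,72],(414.7,244)),(s,[75,-110,72],(295.5,232.5))]
def f(q):
    return np.concatenate([proj(c,world(q[:4],P))[0]-uv-(q[4:6] if c is s else 0) for c,P,uv in obs])
for fix in (1,0):
    g=(lambda q:f(np.r_[q[:4],0,0])) if fix else f
    r=least_squares(g,[582,62,5,-.35,0,0],x_scale=[10,10,5,.1,1,1]); print(r.x,r.cost);print(r.fun.reshape(-1,2).tolist() if 0 else r.fun.reshape(-1,2).T)
    if fix: np.save("p.npy",r.x[:4])
    print(world(r.x[:4],[[0,68,98],[0,28,98],[0,-12,98],[0,-75,90]]))
# where the seam tip is, given its ray at the commanded x,y
p=np.load("p.npy")
e=observe()["ee_pos"];xd=np.array([np.cos(-.351),np.sin(-.351),0])
o,d=ray(s,(230.8-.4,380.8))
for X in (e+8*xd,): 
    k=np.dot(X-o,[d[0],d[1],0])/np.dot(d[:2],d[:2]); q=o+k*d; print("tip",q,"pred",X)
E
```

```text
[581.24  65.32   7.91  -0.35   0.     0.  ] 19.43765270326479
[[-1.66 -2.3  -1.69 -0.76  0.38  0.98 -1.68 -2.42 -1.89 -1.01 -2.38]
 [-0.81  0.65  0.13 -0.59  0.53  1.8   1.35  0.65  0.38  0.07 -0.11]]
[[604.27 129.3  105.91]
 [590.72  91.66 105.91]
 [577.18  54.02 105.91]
 [555.85  -5.25  97.91]]
[583.82  65.49 -16.14  -0.34  -2.77   9.96] 3.9240666877717842
[[-0.18 -1.17 -0.9   0.64 -0.06  1.25  0.46 -0.55  0.09  0.39  0.07]
 [-0.95  0.32 -0.39  0.07  0.19  0.16  0.76  0.95 -0.38 -0.22 -0.34]]
[[606.65 129.54  81.86]
 [593.22  91.86  81.86]
 [579.79  54.18  81.86]
 [558.64  -5.16  73.86]]
tip [602.66 133.42 130.12] pred [603.66 129.9  105.95]
```

```bash
python3 - <<'E'
from h import *
np.set_printoptions(precision=2,suppress=True)
s=capture("scene");t=capture("top")
k=362/580*4
T=lambda x,y:(220+x/k-.4,190+y/2.5-.4)
obs=[(t,[0,68,98],T(104,122)),(t,[0,28,98],T(150,135)),(t,[0,-12,98],T(193,153)),
 (t,[75,110,72],T(92,26)),(t,[75,-110,72],T(328,112)),(t,[-75,-110,72],T(265,274)),(t,[-75,110,72],T(31,184)),
 (s,[75,110,72],(372.5,273)),(s,[-75,-110,72],(340,208)),(s,[-75,110,72],(414.7,244)),(s,[75,-110,72],(295.5,232.5))]
xd=np.array([np.cos(-.351),np.sin(-.351),0])
tips=[([596.16,132.62,105.95]+8*xd-[0,0,8],(380.6,230.4)),([597.1,132.5,131.5]+8*xd-[0,0,8],(380.9,221.0))]
print([proj(s,X)[0]-uv for X,uv in tips])
def f(q):
    a=[proj(c,world(q[:4],P))[0]-uv-(q[4:6] if c is s else 0) for c,P,uv in obs]
    a+=[(proj(s,X)[0]-uv-q[4:6])*2 for X,uv in tips]
    return np.concatenate(a)
r=least_squares(f,[582,62,5,-.35,0,0],x_scale=[10,10,5,.1,1,1]); print(r.x,r.cost);print(r.fun.reshape(-1,2).T)
e=np.array([261.95,-594.9,182.8]);a=-1.156;u=np.array([np.cos(a),np.sin(a),0]);v=np.array([-np.sin(a),np.cos(a),0])
for sg in(-1,1): print("top tip",[proj(t,e+u*sg*k+v*w-[0,0,8])[0] for k in(47,59) for w in(-8,8)])
b=cv2.imread("pics/b.png")[400:480,560:640]; g=cv2.resize(b,None,fx=6,fy=6,interpolation=cv2.INTER_CUBIC)
for sg in(-1,1):
    q=proj(t,[e+u*sg*K+v*w-[0,0,8] for K,w in((47,-8),(59,-8),(59,8),(47,8))]);cv2.polylines(g,[((q-[560,400]+.5)*6).astype(np.int32)],True,(0,255,0),1)
f_=cv2.resize(t["pixels"][190:290,220:300],None,fx=4,fy=4)
can=np.zeros((480,800,3),np.uint8);can[:,:480]=g;can[:400,480:]=f_
cv2.imwrite("pics/i.png",can)
E
```

```text
[array([-2.64, 12.79]), array([-2.3 , 12.15])]
[584.21  66.21 -22.21  -0.34  -2.53  12.45] 4.761288360234638
[[-0.12 -1.2  -1.03  0.7  -0.47  0.98  0.66 -0.69 -0.02  0.13  0.07 -0.21
   0.47]
 [-0.87  0.36 -0.39  0.33  0.25 -0.11  0.7   1.03 -0.56 -0.27 -0.4   0.68
  -0.58]]
top tip [array([614.28, 435.2 ]), array([610.44, 427.03]), array([608.37, 437.71]), array([604.55, 429.54])]
top tip [array([660.59, 415.58]), array([656.68, 407.44]), array([666.51, 413.08]), array([662.59, 404.94])]
```

View pics/i.png

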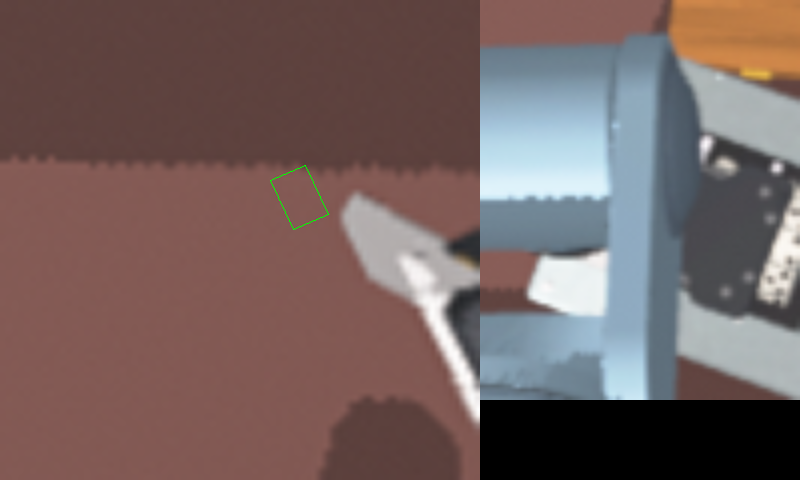

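In both cameras the tips sit roughly 25 mm above the reported position: top view tip at about (617,436) against a predicted (612,431). The force sensor agrees, with no contact so far. So I'll find the height by touch, starting with 10 mm further down.

servo_tool --pt "0 0 -0.0025 0" --pt "0 0 -0.005 0" --pt "0 0 -0.0075 0" --pt "0 0 -0.01 0" --pt "0 0 -0.01 0"

```text
t: 8.98
ee_pos: [596.1, 132.6, 101.8]
orientation: [-0.547, -3.093, 0.0]
ft_force: [-0.8, -0.1, -0.6]
opening: 0.4
finger_force: 0.0
```

servo_tool --pt "0 0 -0.0025 0" --pt "0 0 -0.005 0" --pt "0 0 -0.0075 0" --pt "0 0 -0.0075 0"

```text
t: 9.48
ee_pos: [596.1, 132.6, 98.9]
orientation: [-0.547, -3.093, 0.0]
ft_force: [1.2, 0.4, 0.6]
opening: 0.6
finger_force: 0.0
```

servo_tool --pt "0 0 -0.0025 0" --pt "0 0 -0.005 0" --pt "0 0 -0.0075 0" --pt "0 0 -0.0075 0"

```text
t: 9.98
ee_pos: [596.1, 132.6, 95.8]
orientation: [-0.547, -3.093, 0.0]
ft_force: [0.5, 0.4, -0.9]
opening: 0.2
finger_force: 0.0
```

servo_tool --pt "0 0 -0.0025 0" --pt "0 0 -0.005 0" --pt "0 0 -0.0075 0" --pt "0 0 -0.0075 0"

```text
t: 10.48
ee_pos: [596.1, 132.6, 92.8]
orientation: [-0.547, -3.093, 0.0]
ft_force: [0.2, -0.0, -0.0]
opening: 0.7
finger_force: 0.0
```

servo_tool --pt "0 0 -0.0025 0" --pt "0 0 -0.005 0" --pt "0 0 -0.005 0"

```text
t: 10.85
ee_pos: [596.1, 132.6, 90.8]
orientation: [-0.547, -3.093, 0.0]
ft_force: [-0.6, -0.3, 0.6]
opening: 0.6
finger_force: 0.0
```

servo_tool --pt "0 0 -0.0025 0" --pt "0 0 -0.005 0" --pt "0 0 -0.005 0"

```text
t: 11.22
ee_pos: [596.1, 132.6, 88.8]
orientation: [-0.547, -3.093, 0.0]
ft_force: [0.7, 0.8, 0.6]
opening: 0.3
finger_force: 0.0
```

servo_tool --pt "0 0 -0.0025 0" --pt "0 0 -0.005 0" --pt "0 0 -0.005 0"

```text
t: 11.6
ee_pos: [596.3, 132.6, 87.1]
orientation: [0.547, 3.093, 0.0]
ft_force: [-0.9, 0.6, -0.2]
opening: 0.2
finger_force: 0.4
```

servo_tool --pt "0 0 -0.0025 0" --pt "0 0 -0.0025 0"

```text
t: 11.85
ee_pos: [596.4, 132.6, 86.8]
orientation: [0.547, 3.093, -0.0]
ft_force: [-2.1, 0.0, 4.9]
opening: 0.5
finger_force: 2.5
```

servo_tool --pt "0 0 -0.0025 0" --pt "0 0 -0.0025 0"

```text
t: 12.1
ee_pos: [596.8, 132.5, 86.7]
orientation: [0.547, 3.093, -0.0]
ft_force: [-3.2, -0.4, 8.4]
opening: 0.5
finger_force: 4.2
```

servo_tool --pt "0 0 -0.0025 0" --pt "0 0 -0.0025 0"

```text
t: 12.35
ee_pos: [597.5, 132.3, 86.6]
orientation: [0.546, 3.091, -0.001]
ft_force: [-2.7, -2.4, 11.9]
opening: 0.5
finger_force: 5.8
```

Contact is at reported z ≈ 87, with a stiffness of about 4 N/mm. Now a first stroke of 20 mm along the timer's +x at about 8 N.

servo_tool --pt "0 0 0.0025 0" --pt "0.0047 -0.0017 0.0025 0" --pt "0.0094 -0.0035 0.0025 0" --pt "0.0141 -0.0052 0.0025 0" --pt "0.0188 -0.007 0.0025 0" --pt "0.0235 -0.0087 0.0025 0"

```text
t: 13.1
ee_pos: [606.7, 128.9, 87.0]
orientation: [0.547, 3.091, -0.0]
ft_force: [-2.8, -1.5, 9.4]
opening: 0.8
finger_force: 4.4
```

servo_tool --pt "0.0047 -0.0017 0 0" --pt "0.0094 -0.0035 0 0" --pt "0.0141 -0.0052 0 0" --pt "0.0188 -0.007 0 0" --pt "0.0235 -0.0087 0 0"

```text
t: 13.72
ee_pos: [616.1, 125.5, 86.9]
orientation: [0.547, 3.091, 0.0]
ft_force: [-2.5, -1.2, 7.6]
opening: 0.6
finger_force: 3.7
```

servo_tool --pt "0 0 0.02 0" --pt "-0.0445 0.0166 0.02 0" --pt "-0.0445 0.0166 0.02 0" --pt "-0.0445 0.0166 0.01 0" --pt "-0.0445 0.0166 0.0075 0" --pt "-0.0445 0.0166 0.005 0" --pt "-0.0445 0.0166 0.0025 0" --pt "-0.0445 0.0166 0 0" --pt "-0.0445 0.0166 0 0"

```text
t: 14.85
ee_pos: [598.1, 131.9, 86.8]
orientation: [0.547, 3.092, -0.001]
ft_force: [-2.8, -1.0, 7.7]
opening: 0.9
finger_force: 4.2
```

servo_tool --pt "0.005 -0.00185 0 0" --pt "0.01 -0.0037 0 0" --pt "0.015 -0.00555 0 0" --pt "0.02 -0.0074 0 0" --pt "0.025 -0.00925 0 0" --pt "0.03 -0.0111 0 0" --pt "0.035 -0.01295 0 0" --pt "0.04 -0.0148 0 0" --pt "0.04 -0.0148 0 0"

```text
t: 15.98
ee_pos: [614.7, 125.9, 87.0]
orientation: [0.547, 3.091, -0.0]
ft_force: [-1.8, -1.7, 7.7]
opening: 0.7
finger_force: 3.9
```

servo_tool --pt "0 0 0.02 0" --pt "0 0 0.05 0" --pt "-0.0765 -0.0785 0.05 0" --pt "-0.0765 -0.0785 0.03 0" --pt "-0.0765 -0.0785 0.015 0" --pt "-0.0765 -0.0785 0.01 0" --pt "-0.0765 -0.0785 0.0075 0" --pt "-0.0765 -0.0785 0.005 0" --pt "-0.0765 -0.0785 0.0025 0" --pt "-0.0765 -0.0785 0 0" --pt "-0.0765 -0.0785 0 0"

```text
t: 17.35
ee_pos: [583.4, 95.2, 86.7]
orientation: [0.547, 3.092, 0.001]
ft_force: [-3.0, 0.7, 7.6]
opening: 0.7
finger_force: 3.9
```

servo_tool --pt "0.005 -0.00185 0 0" --pt "0.01 -0.0037 0 0" --pt "0.015 -0.00555 0 0" --pt "0.02 -0.0074 0 0" --pt "0.025 -0.00925 0 0" --pt "0.03 -0.0111 0 0" --pt "0.035 -0.01295 0 0" --pt "0.04 -0.0148 0 0" --pt "0.0445 -0.0166 0 0" --pt "0.0445 -0.0166 0 0"

```text
t: 18.6
ee_pos: [601.8, 88.4, 87.0]
orientation: [0.547, 3.091, 0.001]
ft_force: [-1.8, 0.1, 6.6]
opening: 0.5
finger_force: 3.5
```

servo_tool --pt "0 0 0.02 0" --pt "-0.0445 0.0166 0.02 0" --pt "-0.0445 0.0166 0.02 0" --pt "-0.0445 0.0166 0.01 0" --pt "-0.0445 0.0166 0.0075 0" --pt "-0.0445 0.0166 0.005 0" --pt "-0.0445 0.0166 0.0025 0" --pt "-0.0445 0.0166 0 0" --pt "-0.0445 0.0166 0 0"

```text
t: 19.73
ee_pos: [583.4, 94.7, 86.8]
orientation: [0.547, 3.092, -0.001]
ft_force: [-3.8, -1.2, 9.0]
opening: 0.4
finger_force: 4.3
```

servo_tool --pt "0.005 -0.00185 0 0" --pt "0.01 -0.0037 0 0" --pt "0.015 -0.00555 0 0" --pt "0.02 -0.0074 0 0" --pt "0.025 -0.00925 0 0" --pt "0.03 -0.0111 0 0" --pt "0.035 -0.01295 0 0" --pt "0.04 -0.0148 0 0" --pt "0.0425 -0.0157 0 0" --pt "0.0425 -0.0157 0 0"

```text
t: 20.98
ee_pos: [601.0, 88.2, 87.0]
orientation: [0.547, 3.091, -0.0]
ft_force: [-1.7, -0.8, 8.1]
opening: 0.5
finger_force: 4.0
```

servo_tool --pt "0 0 0.02 0" --pt "0 0 0.05 0" --pt "-0.032 -0.095 0.05 0" --pt "-0.032 -0.095 0.03 0" --pt "-0.032 -0.095 0.015 0" --pt "-0.032 -0.095 0.01 0" --pt "-0.032 -0.095 0.0075 0" --pt "-0.032 -0.095 0.005 0" --pt "-0.032 -0.095 0.0025 0" --pt "-0.032 -0.095 0 0" --pt "-0.032 -0.095 0 0"

```text
t: 22.35
ee_pos: [588.2, 50.7, 87.0]
orientation: [0.546, 3.091, 0.0]
ft_force: [-0.9, -0.4, 7.4]
opening: 0.6
finger_force: 3.6
```

servo_tool --pt "-0.005 0.00185 0 0" --pt "-0.01 0.0037 0 0" --pt "-0.015 0.00555 0 0" --pt "-0.02 0.0074 0 0" --pt "-0.025 0.00925 0 0" --pt "-0.03 0.0111 0 0" --pt "-0.035 0.01295 0 0" --pt "-0.04 0.0148 0 0" --pt "-0.047 0.0174 0 0" --pt "-0.047 0.0174 0 0"

```text
t: 23.6
ee_pos: [569.5, 57.5, 86.7]
orientation: [0.546, 3.09, 0.0]
ft_force: [0.8, 0.4, 7.2]
opening: 0.2
finger_force: 3.2
```

servo_tool --pt "0 0 0.02 0" --pt "0.047 -0.0174 0.02 0" --pt "0.047 -0.0174 0.02 0" --pt "0.047 -0.0174 0.01 0" --pt "0.047 -0.0174 0.0075 0" --pt "0.047 -0.0174 0.005 0" --pt "0.047 -0.0174 0.0025 0" --pt "0.047 -0.0174 0 0" --pt "0.047 -0.0174 0 0"

```text
t: 24.72
ee_pos: [588.0, 50.3, 86.9]
orientation: [0.546, 3.091, -0.001]
ft_force: [-2.8, -1.1, 8.1]
opening: 0.1
finger_force: 4.0
```

servo_tool --pt "-0.005 0.00185 0 0" --pt "-0.01 0.0037 0 0" --pt "-0.015 0.00555 0 0" --pt "-0.02 0.0074 0 0" --pt "-0.025 0.00925 0 0" --pt "-0.03 0.0111 0 0" --pt "-0.035 0.01295 0 0" --pt "-0.04 0.0148 0 0" --pt "-0.045 0.0167 0 0" --pt "-0.045 0.0167 0 0"

```text
t: 25.98
ee_pos: [570.6, 56.6, 86.9]
orientation: [0.546, 3.089, -0.002]
ft_force: [0.4, -2.8, 6.5]
opening: 0.2
finger_force: 3.0
```

servo_tool --pt "0 0 0.05 0" --pt "0 0 0.15 0" --pt "-0.25 -0.65 0.15 0" --pt "-0.25 -0.65 0.15 0" --pt "-0.25 -0.65 0.15 0" --pt "-0.25 -0.65 0.15 0" --pt "-0.25 -0.65 0.15 0" --pt "-0.25 -0.65 0.15 0"

```text
t: 26.98
ee_pos: [468.4, -204.0, 145.8]
orientation: [0.552, 3.092, -0.0]
ft_force: [0.5, 0.5, 0.0]
opening: 0.5
finger_force: 0.0
```

```bash
python3 - <<'E'
from h import *
np.set_printoptions(precision=2,suppress=True)
t=capture("top");s=capture("scene");p=np.load("p.npy")
# align laterally: seen wheels lie ~1.9 px right of the fit; shift the map
U=t["pixels"].copy()
def strip(img,y):
    c=dict(t);c["pixels"]=np.roll(img,-2,axis=1);return wheel(c,p,y,6)
old=cv2.imread("pics/b.png")
A=[];B=[]
for y in(68,28,-12):
    for L,i in((A,old),(B,U)):
        w=strip(i,y);cv2.line(w,(0,180),(12,180),(0,0,255),1);L+=[w,np.zeros((360,12,3),np.uint8)]
f_=cv2.resize(U[210:280,240:340],(320,224),interpolation=cv2.INTER_CUBIC)
can=np.zeros((600,800,3),np.uint8);N=np.hstack(B);O=np.hstack(A)
can[:360,:N.shape[1]]=N[:, :800]; can[370:594,470:790]=f_
o=cv2.resize(O,None,fx=.63,fy=.63);can[368:368+o.shape[0],:o.shape[1]]=o
cv2.imwrite("pics/j.png",can)
E
```

```text
(no output)
```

View pics/j.png

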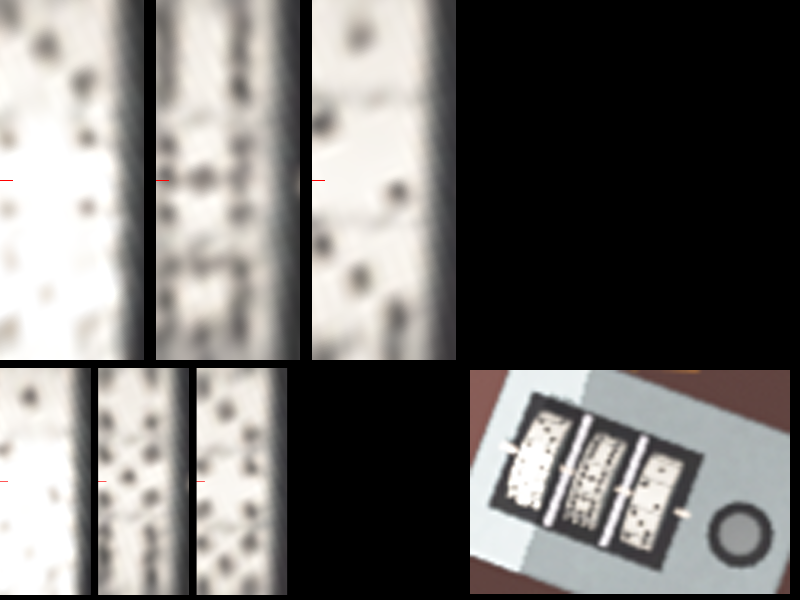

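Top view (unrolled strips): the wheels show 4 (pips at rows 137 and 207), 7 (rows 142–212) and 2 (rows 122 and 193). I'll fix the zero line with the axle pointers and the slot, then measure the pips numerically.

```bash
python3 - <<'E'
from h import *
np.set_printoptions(precision=1,suppress=True)
t=capture("top");p=np.array([581.86,65.36,6.34,-.354]);np.save("p.npy",p)
# rectified view of flat top (z=72), 4px/mm
k=4
X,Y=np.meshgrid(np.arange(80,-80,-1/k),np.arange(115,-115,-1/k),indexing="ij")
uv=proj(t,world(p,np.stack([X,Y,0*X+72],-1).reshape(-1,3))).reshape(X.shape+(2,)).astype(np.float32)
g=cv2.cvtColor(t["pixels"],cv2.COLOR_BGR2GRAY);r=cv2.remap(g,uv,None,cv2.INTER_CUBIC)
cv2.imwrite("pics/rect.png",r)
def col(y): return int((115-y)*k)
def prof(y,x0,x1): c=r[:,col(y)-2:col(y)+3].mean(1); xs=X[:,0]; return xs,c
for y in(88,48,8,-32,-27):
    xs,c=prof(y,0,0); d=np.abs(np.gradient(c)); m=np.abs(xs)<60
    print(y,"dark span",xs[m&(c<90)].max() if (m&(c<90)).any() else None,xs[m&(c<90)].min() if (m&(c<90)).any() else None)
# box edges along x at several y
for y in(90,-50,-100):
    xs,c=prof(y,0,0); gr=np.abs(np.gradient(cv2.GaussianBlur(c.reshape(-1,1),(1,9),0).ravel()))
    print("edges x",y,xs[(xs>65)][np.argmax(gr[xs>65])],xs[xs<-65][np.argmax(gr[xs<-65])])
for x in(60,-60,):
    row=r[int((80-x)*k)-2:int((80-x)*k)+3].mean(0);ys=Y[0];gr=np.abs(np.gradient(cv2.GaussianBlur(row.reshape(1,-1),(9,1),0).ravel()))
    print("edges y",x,ys[ys>100][np.argmax(gr[ys>100])],ys[ys<-100][np.argmax(gr[ys<-100])])
# pointers: bright blobs at slot's y ends
for y0,y1 in((80,95),(-36,-22)):
    sub=r[(np.abs(X[:,0])<12)][:,(Y[0]<y1)&(Y[0]>y0)].astype(float);XX=X[np.abs(X[:,0])<12][:,(Y[0]<y1)&(Y[0]>y0)];YY=Y[np.abs(X[:,0])<12][:,(Y[0]<y1)&(Y[0]>y0)]
    w=np.clip(sub-180,0,None); print("ptr",(w*XX).sum()/w.sum(),(w*YY).sum()/w.sum(),sub.max())
for n,y in(("L",68),("M",28),("R",-12)):
    w=cv2.cvtColor(wheel(t,p,y,6),cv2.COLOR_BGR2GRAY).astype(np.float32)
    bh=cv2.GaussianBlur(w,(0,0),20)-cv2.GaussianBlur(w,(0,0),5)
    mx=(bh==cv2.dilate(bh,np.ones((31,31))))&(bh>3)
    q=[(round(30-i/6,1),round(12-j/6,1),int(bh[i,j])) for i,j in np.argwhere(mx) if abs(j-72)<60]
    print(n,q)
E
```

```text
88 dark span 41.0 -36.75
48 dark span None None
8 dark span None None
-32 dark span 42.25 -38.75
-27 dark span 42.5 -39.0
edges x 90 75.25 -75.0
edges x -50 76.0 -73.25
edges x -100 76.75 -72.75
edges y 60 110.0 -110.25
edges y -60 109.5 -110.5
ptr -0.6991691504233376 87.53688840239495 255.0
ptr 1.8852137900156705 -33.49599843295277 255.0
L [(np.float64(29.5), np.float64(7.0), 35), (np.float64(22.8), np.float64(0.5), 58), (np.float64(16.7), np.float64(-5.5), 58), (np.float64(7.5), np.float64(-6.2), 45), (np.float64(7.3), np.float64(6.8), 27), (np.float64(-4.2), np.float64(-6.5), 33), (np.float64(-4.5), np.float64(6.7), 19), (np.float64(-13.0), np.float64(6.0), 8), (np.float64(-18.5), np.float64(0.2), 10), (np.float64(-24.0), np.float64(-6.5), 17), (np.float64(-24.5), np.float64(6.5), 26)]
M [(np.float64(26.8), np.float64(6.8), 35), (np.float64(22.3), np.float64(-5.5), 48), (np.float64(16.7), np.float64(6.5), 37), (np.float64(16.2), np.float64(-5.7), 63), (np.float64(11.3), np.float64(0.8), 3), (np.float64(6.7), np.float64(6.3), 42), (np.float64(6.5), np.float64(-6.0), 43), (np.float6
[... 213 characters left out ...]
 np.float64(0.5), 34), (np.float64(-13.7), np.float64(5.5), 28), (np.float64(-13.8), np.float64(-6.0), 42), (np.float64(-19.2), np.float64(6.2), 34), (np.float64(-23.2), np.float64(-5.8), 46), (np.float64(-24.5), np.float64(6.0), 19), (np.float64(-25.0), np.float64(0.2), 32), (np.float64(-29.8), np.float64(-0.7), 21)]
R [(np.float64(25.3), np.float64(0.3), 49), (np.float64(14.8), np.float64(-2.5), 17), (np.float64(10.5), np.float64(6.3), 60), (np.float64(-1.0), np.float64(-6.3), 59), (np.float64(-9.7), np.float64(6.2), 52), (np.float64(-15.2), np.float64(-0.2), 63), (np.float64(-21.3), np.float64(-6.5), 56), (np.float64(-27.7), np.float64(-5.8), 33), (np.float64(-28.5), np.float64(5.5), 36)]
```

Zero line from box edges and pointers: left 0.2, middle 0.7, right 1.2 mm. The left 4 is +1.3 mm off (fine), the middle 7 +0.3 mm (fine) and the right 2 +3.6 mm, so the right wheel needs a draw of about −3.6 mm. Earlier −x strokes lost about 1.9 mm each, so I'll command −5.5.

servo_tool --pt "0.279 0.639 0 0" --pt "0.279 0.639 0 0" --pt "0.279 0.639 0 0" --pt "0.279 0.639 0 0" --pt "0.279 0.639 0 0" --pt "0.279 0.639 0 0" --pt "0.279 0.639 -0.08 0" --pt "0.279 0.639 -0.12 0" --pt "0.279 0.639 -0.135 0" --pt "0.279 0.639 -0.14 0" --pt "0.279 0.639 -0.1425 0" --pt "0.279 0.639 -0.1425 0"

```text
t: 28.62
ee_pos: [580.8, 52.9, 88.6]
orientation: [0.547, 3.092, 0.0]
ft_force: [-0.1, -0.9, -0.8]
opening: 0.5
finger_force: 0.0
```

servo_tool --pt "0 0 -0.0025 0" --pt "0 0 -0.005 0" --pt "0 0 -0.0075 0" --pt "0 0 -0.0075 0" --pt "-0.003 0.0011 -0.0075 0" --pt "-0.006 0.0022 -0.0075 0" --pt "-0.009 0.0033 -0.0075 0" --pt "-0.0129 0.0048 -0.0075 0" --pt "-0.0129 0.0048 -0.0075 0"

```text
t: 29.75
ee_pos: [577.3, 54.2, 87.1]
orientation: [0.546, 3.089, -0.001]
ft_force: [0.4, -1.4, 5.9]
opening: 0.2
finger_force: 2.9
```

servo_tool --pt "0 0 0.02 0" --pt "0 0 0.15 0" --pt "-0.25 -0.65 0.15 0" --pt "-0.25 -0.65 0.15 0" --pt "-0.25 -0.65 0.15 0" --pt "-0.25 -0.65 0.15 0" --pt "-0.25 -0.65 0.15 0" --pt "-0.25 -0.65 0.15 0"

```text
t: 30.75
ee_pos: [474.5, -206.4, 145.0]
orientation: [-0.553, -3.092, -0.0]
ft_force: [-0.4, 0.8, -1.0]
opening: 0.6
finger_force: 0.0
```

```bash
cat >> h.py <<'E'
def pips(t,p):
    for n,y,z in(("L",68,.2),("M",28,.7),("R",-12,1.2)):
        w=cv2.cvtColor(wheel(t,p,y,6),cv2.COLOR_BGR2GRAY).astype(np.float32)
        bh=cv2.GaussianBlur(w,(0,0),20)-cv2.GaussianBlur(w,(0,0),5)
        mx=(bh==cv2.dilate(bh,np.ones((31,31))))&(bh>3)
        print(n,[(float(round(30-i/6-z,1)),float(round(12-j/6,1))) for i,j in np.argwhere(mx) if abs(j-72)<60 and abs(30-i/6)<20])
E
python3 - <<'E'
from h import *
t=capture("top");pips(t,np.load("p.npy"));print(observe()["ee_pos"])
s=capture("scene")
r={}
p=np.load("p.npy")
for n,c in(("s",s),("t",t)):
    b=boxes_of(c,"load_top")[:1];q=spot_point(c,"load_top")[:1];print(n,b,q,[proj(c,world(p,[0,-75,z])) for z in(72,90)])
    if q:r[n]=ray(c,q[0]["point"])
if len(r)==2:print(tri(list(r.values())))
E
```

```text
L [(16.5, -5.5), (7.3, -6.2), (7.0, 6.8), (-4.4, -6.3), (-4.7, 6.7), (-13.2, 6.0), (-18.7, 0.2)]
M [(16.0, 6.5), (15.6, -5.7), (10.6, 0.8), (6.0, 6.3), (5.8, -6.0), (0.6, 6.3), (0.5, -5.7), (0.3, 0.3), (-5.5, -6.0), (-5.7, 6.3), (-14.0, 0.5), (-14.4, 5.5), (-14.5, -6.0), (-19.9, 6.2)]
R [(10.0, 0.0), (5.3, 5.8), (-6.2, -6.0), (-10.5, -0.8), (-14.2, 6.0), (-20.5, -0.3)]
[ 474.9472001  -205.21282533  144.96867098]
s [{'box': [321.9, 215.8, 339.8, 222.5], 'conf': 0.5}] [{'point': [218.8, 326.9], 'conf': 0.51}] [array([[327.66927484, 226.16779155]]), array([[327.82861436, 219.36721205]])]
t [{'box': [317.2, 253.1, 331.4, 268.1], 'conf': 0.66}] [{'point': [261.4, 321.4], 'conf': 0.63}] [array([[323.60401919, 262.05556719]]), array([[323.41538327, 261.69610761]])]
(array([557.42810888,  -3.4976886 ,  99.01634619]), [2.9, 2.9])
```

All three digits are centred: +1.3, +0.2 and −0.5 mm. Next is the button, at about (556.5, −4.5), again found by touch.

servo_tool --pt "0.203 0.5015 0 0" --pt "0.203 0.5015 0 0" --pt "0.203 0.5015 0 0" --pt "0.203 0.5015 0 0" --pt "0.203 0.5015 0 0" --pt "0.203 0.5015 -0.08 0" --pt "0.203 0.5015 -0.11 0" --pt "0.203 0.5015 -0.12 0" --pt "0.203 0.5015 -0.1275 0" --pt "0.203 0.5015 -0.1325 0" --pt "0.203 0.5015 -0.1375 0" --pt "0.203 0.5015 -0.1375 0"

```text
t: 32.55
ee_pos: [556.5, -4.5, 90.1]
orientation: [0.547, 3.093, 0.0]
ft_force: [0.5, -0.1, 0.7]
opening: 0.4
finger_force: 0.0
```

servo_tool --pt "0 0 -0.0025 0" --pt "0 0 -0.005 0" --pt "0 0 -0.0075 0" --pt "0 0 -0.01 0" --pt "0 0 -0.01 0"

```text
t: 33.17
ee_pos: [556.3, -4.5, 85.8]
orientation: [-0.547, -3.093, 0.0]
ft_force: [-0.1, 0.0, 0.1]
opening: 0.2
finger_force: 0.0
```

servo_tool --pt "0 0 -0.0025 0" --pt "0 0 -0.005 0" --pt "0 0 -0.005 0"

```text
t: 33.55
ee_pos: [556.3, -4.4, 83.8]
orientation: [-0.547, -3.093, -0.0]
ft_force: [-0.2, -0.1, 0.8]
opening: 0.1
finger_force: 0.0
```

servo_tool --pt "0 0 -0.0025 0" --pt "0 0 -0.005 0" --pt "0 0 -0.005 0"

```text
t: 33.92
ee_pos: [556.5, -4.5, 82.2]
orientation: [0.547, 3.093, -0.0]
ft_force: [-1.3, 0.6, 2.3]
opening: 0.6
finger_force: 1.0
```

servo_tool --pt "0 0 -0.0025 0" --pt "0 0 -0.005 0" --pt "0 0 -0.005 0"

```text
t: 34.3
ee_pos: [556.5, -4.5, 80.1]
orientation: [0.547, 3.093, -0.0]
ft_force: [-0.7, 0.4, 3.7]
opening: 0.3
finger_force: 1.6
```

servo_tool --pt "0 0 -0.0025 0" --pt "0 0 -0.005 0" --pt "0 0 -0.005 0"

```text
t: 34.67
ee_pos: [556.5, -4.5, 78.1]
orientation: [0.547, 3.093, -0.0]
ft_force: [-0.8, 0.1, 3.5]
opening: 0.3
finger_force: 2.2
```

servo_tool --pt "0 0 -0.0025 0" --pt "0 0 -0.005 0" --pt "0 0 -0.005 0"

```text
t: 35.05
ee_pos: [556.6, -4.5, 77.1]
orientation: [-0.547, -3.094, 0.0]
ft_force: [-4.1, 0.0, 10.0]
opening: 0.4
finger_force: 5.5
```

Button bottomed out (10 N, movement stopped at 77.1). Releasing and retreating.

servo_tool --pt "0 0 0 0" --pt "0 0 0.01 0" --pt "0 0 0.03 0" --pt "0 0 0.15 0" --pt "-0.2 -0.5 0.15 0" --pt "-0.2 -0.5 0.15 0" --pt "-0.2 -0.5 0.15 0" --pt "-0.2 -0.5 0.15 0" --pt "-0.2 -0.5 0.15 0" --pt "-0.2 -0.5 0.15 0"

```text
t: 36.3
ee_pos: [476.4, -203.6, 135.6]
orientation: [-0.547, -3.093, -0.001]
ft_force: [0.0, 0.6, 0.2]
opening: 0.5
finger_force: 0.0
```

```bash
python3 - <<'E'
from h import *
t=capture("top");pips(t,np.load("p.npy"));print(observe()["ee_pos"],observe()["ft_force"]);print(job_done())
E
```

```text
L [(16.5, -5.5), (7.3, -6.2), (7.1, 6.8), (-4.4, -6.3), (-4.7, 6.7), (-13.2, 6.0), (-18.7, 0.2)]
M [(16.1, 6.5), (15.5, -5.7), (10.6, 0.8), (5.8, 6.3), (5.8, -6.0), (0.6, 6.3), (0.6, -5.7), (0.3, 0.3), (-5.5, -6.0), (-5.7, 6.3), (-14.0, 0.5), (-14.4, 5.5), (-14.5, -6.0), (-19.9, 6.2)]
R [(10.0, 0.0), (5.5, 5.8), (-6.2, -6.0), (-10.5, -0.7), (-14.2, 6.0), (-20.5, -0.3)]
[ 476.57585217 -203.42539334  135.65137507] [ 0.37751414 -0.12263656 -0.06524561]
the job is handed in; nothing more can be done
None
```

I set the wheels to 4 - 7 - 2 (the last picture puts each digit within about 1.3 mm of centre), pressed the load button to its stop at about 10 N, released it, and handed the job in at about 36 s; no verdict came back.

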